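# Load camera housings onto their leak-test seats

### The arm

A 6-joint arm with a two-finger parallel gripper is mounted at the origin on the work surface. World frame = base frame: x ahead of the robot, y to its left, z up, the work surface at z = 0. Lengths are in m, angles in degrees, forces in N, time in s.
With the tool pointing down it reaches from about 0.3 to 0.75 m from the base axis. Payload 8.5 kg.
Tool frame: the origin (TCP) lies midway between the tips of the shut fingers; the grasp point (between the pads) lies env.tcp_to_grasp behind it (env.tcp_to_grasp is the distance from the TCP to the grasp point, in m); z points along the fingers, y is the line along which they close (so a half turn about z gives the same grasp; the last joint's range is limited). The gripper opens to 85 mm and grips with 20 to 120 N. Pads are 22 mm wide; open, the fingers measure 114 mm over their backs; the gripper's body (76 mm by 85 mm) begins 54 mm behind the grasp point. The pads swing forward as they close: fully open they stand 13 mm farther back than shut.
Start: joints at [-83.726, 21.807, 74.336, -0, 83.858, -12.336], TCP at [0.176, -0.521, 0.231] pointing down, gripper open.
Joint ranges: [-178.18, 178.18], [-50.72, 133.34], [12.68, 142.11], [-81.47, 261.47], [9.98, 163.14], [-165.26, 165.26]. Speed limits (degrees/s): [136.94, 136.94, 180, 180, 180, 180].

### API

Orientations are given as a 3x3 rotation matrix whose columns are the frame's x, y, z axes.
In Python, from rig import observe, optics, job, env gives the robot as it stands. The module is installed in compiled form; this text tells all that it offers.
- The arm moves only by the shell command python3 -m jog 'ROWS' [FORCE]. ROWS is JSON, a list of rows, each a list of 7 numbers: the turn, a rotation vector about the tool's x, y, z in rad, then the shift along the tool's x, y, z in m, then the opening in per cent of the stroke, from 0 (shut) to 100 (fully open). A call has 1 to 10 rows; each row shifts and turns the commanded pose from where the row before left it, along the tool's axes as they then stand; what a row does not reach is not made up. A row lasts 1/8 s, in which the tool goes at most 62.5 mm and 10.7 degrees, less where a joint would pass 70% of its speed; a pose out of reach is approached as far as the arm can. A call is refused whole if a number of a shift passes 0.0625 or a number of a turn 0.188, either way. A call with a gripper value outside its range is refused whole. The fingers move at their own pace and stop on an object; FORCE is the grip in N (left out, the last holds). Time passes only in rows, so rows that do not move let the fingers close. It gives the time, the measured TCP pose, the force, the opening and the grip force at its end, in the units of the state.
- observe(): the state, without advancing time (a new reading comes with each control period).
- optics.get_image(name): name is "scene" or "side" or "wrist"; returns a dict with "pixels" (480x640x3 uint8, red, green, blue), "mtx" (3x3 intrinsics, pixels), "rvec" (rotation vector, rad) and "tvec" (3), from world to camera coordinates, as OpenCV has them. Camera axes: x right, y down, z forward; pixel columns grow to the right and rows downward; lengths in m; the calibration is good to about 2 mm. A picture is of the moment at which its call begins. There is no depth.
- job.close_job(): hands the job in; it is judged then, once.
The state is a dict: "time_s": time; "q": joint angles; "qvel": joint speeds; "joint_efforts": joint torques, N m; "position": TCP position; "tool_rot": TCP orientation; "ft_force": force on the tool from outside, world axes, zero at the start; "wrist_torque": the same for the moment, N m; "grip_width": finger opening in m; "gripper_force": force on a finger pad.
Only numpy, scipy, OpenCV 4.12 (cv2) and the standard library are available. Lean on these libraries where they do the work, as an engineer would, in place of code of your own. Each camera call takes 0.05 s, during which the arm holds its last target. There are 200 camera calls.

### The job

Four bare aluminium camera housings and four white leak-test seats are spread over the bench. Set each housing upright on the seat whose black rubber seal pad has its outline and size (the pad is a little larger all round), centred so that its whole foot rests on the pad; turn the square and the oblong housing to line up with their pads.

Things in the scene. Friction and masses are not known exactly. Their poses are not given: they have to be found in the camera images.
- round_large: Large round camera housing: cylinder 62 mm in diameter, 50 mm tall. Bare aluminium with a thin dark line round it near the foot and one black round lens window on its flat top; stands upright loose on the bench. About 0.22 kg. Origin: centre of its underside, z up. Turned anyhow; its yaw does not matter.
- round_small: Small round camera housing: cylinder 38 mm in diameter, 60 mm tall. Bare aluminium with a thin dark line round it near the foot and one black round lens window on its flat top; stands upright loose on the bench. About 0.14 kg. Origin: centre of its underside, z up. Turned anyhow; its yaw does not matter.
- square: Square camera housing: 46 x 46 mm, 48 mm tall. Bare aluminium with a thin dark line round it near the foot and one black round lens window on its flat top; stands upright loose on the bench. About 0.2 kg. Origin: centre of its underside, z up. x and y are square to its flat sides.
- oblong: Oblong camera housing with half-round ends: 72 mm long (along its x), 38 mm wide (along its y, between flat parallel sides 34 mm long), 44 mm tall. Bare aluminium with a thin dark line round it near the foot and two black round lens windows side by side on its flat top; stands upright loose on the bench. About 0.2 kg. Origin: centre of its underside, z up. Either end may lie at either end of its pad.
- seat_round_large: Test seat fixed to the bench: a white disc 112 mm across and 8 mm thick, with a flat black rubber seal pad 3 mm thick on it, so that the pad's top is 11 mm above the bench. The pad, centred on the disc, is round, 78 mm in diameter, for the large round housing. No rim or pocket. Origin: centre of the disc's underside, z up. Turned anyhow; its yaw does not matter.
- seat_round_small: Test seat fixed to the bench: a white disc 112 mm across and 8 mm thick, with a flat black rubber seal pad 3 mm thick on it, so that the pad's top is 11 mm above the bench. The pad, centred on the disc, is round, 54 mm in diameter, for the small round housing. No rim or pocket. Origin: centre of the disc's underside, z up. Turned anyhow; its yaw does not matter.
- seat_square: Test seat fixed to the bench: a white disc 112 mm across and 8 mm thick, with a flat black rubber seal pad 3 mm thick on it, so that the pad's top is 11 mm above the bench. The pad, centred on the disc, is square, 62 x 62 mm, for the square housing. No rim or pocket. Origin: centre of the disc's underside, z up. x and y are square to the pad's sides; any of the four quarter turns will do.
- seat_oblong: Test seat fixed to the bench: a white disc 112 mm across and 8 mm thick, with a flat black rubber seal pad 3 mm thick on it, so that the pad's top is 11 mm above the bench. The pad, centred on the disc, is oblong with half-round ends, 88 mm long (along x) and 54 mm wide (along y), for the oblong housing. No rim or pocket. Origin: centre of the disc's underside, z up. 
There are look-alikes about, which are no part of the job. Leave any red or turquoise look-alike of the round_small alone.

How it is judged:
By the outcome, as a careful person would: the job done as asked, in the order asked, and still so for the second after the job is handed in, with the robot touching nothing.
It also fails if it takes over 99 s, if anything falls off the work surface, if the arm or the gripper's body presses on something with over 40 N, if the wrist force passes 120 N, or if a joint passes its speed limit or range.

## Working session

There is one attempt and no reset: what is moved stays moved. The work goes in short steps, Python scripts to look and compute and a shell command to move; the robot and the scene stay as the last step left them, time stands still between calls to the robot, and variables do not carry over. Pictures are saved under pics/ and viewed, at most 14 in all, crops included, and the job is handed in when it is done.

```bash
mkdir -p pics; python3 - <<'E'
from rig import observe, optics, job, env
import cv2, numpy as np
s=observe(); print(s['time_s'],s['position'],s['tool_rot'],s['grip_width'],env.tcp_to_grasp)
ims=[]
for n in("scene","side","wrist"):
    d=optics.get_image(n); cv2.imwrite(f'pics/{n}0.png',d['pixels'][...,::-1]); print(n,d['mtx'].tolist(),d['rvec'],d['tvec'])
    R=cv2.Rodrigues(np.array(d['rvec']))[0]; print(-R.T@np.array(d['tvec']).ravel())
E
```

```text
0.0 [ 0.1754701  -0.52094165  0.23069471] [[ 9.47716716e-01  3.19112845e-01 -1.37587726e-04]
 [ 3.19112691e-01 -9.47715620e-01  1.48141335e-03]
 [ 3.42343993e-04 -1.44786619e-03 -9.99998893e-01]] 0.08553211455549276 0.0187
scene [[463.39057588234124, 0.0, 325.882827495679], [0.0, 463.39057588234124, 233.47833119773082], [0.0, 0.0, 1.0]] [ 1.74295761  1.86236695 -0.70268465] [ 0.02340976 -0.37398023  1.23135977]
[1.09750308 0.04273256 0.67105666]
side [[606.7410413153635, 0.0, 333.32783750388234], [0.0, 606.7410413153635, 252.49258915770233], [0.0, 0.0, 1.0]] [ 0.73978798 -2.47033368  1.24541448] [0.43292173 0.20928711 0.86378337]
[0.03140248 0.71111341 0.68605804]
wrist [[386.4442264543728, 0.0, 321.23697236722217], [0.0, 386.4442264543728, 241.07379405336556], [0.0, 0.0, 1.0]] [-2.33612074  1.67749711  0.26751949] [-0.54953238 -0.03995279  0.37994639]
[ 0.25073722 -0.49617902  0.37266413]
```

View pics/scene0.png

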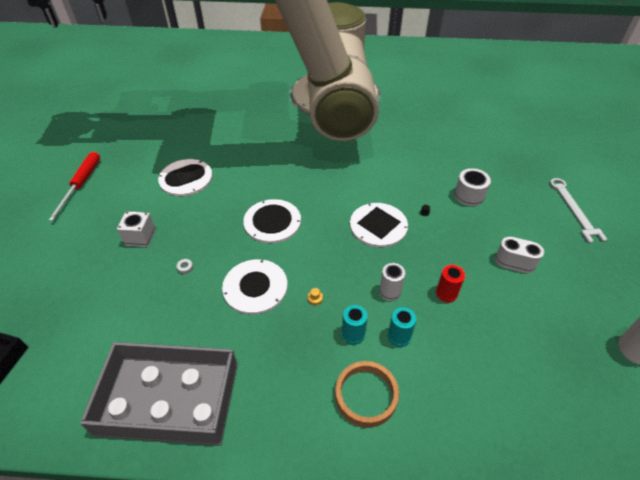

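View pics/side0.png

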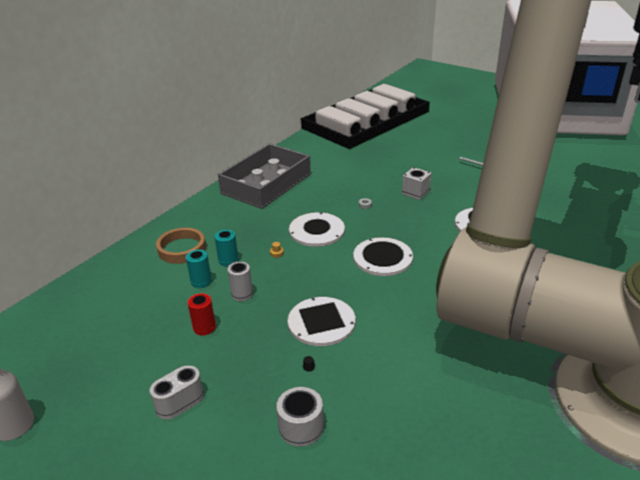

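The scene view shows the seats at oblong (185,177), large round (272,220), square (379,224) and small round (255,285). The housings are square (136,228), large round (473,186), oblong (520,253) and small round (392,281). One red and two turquoise look-alikes stand next to the small round housing.

```bash
cat > h.py <<'E'
from rig import observe, optics, env
import cv2, numpy as np
def grab(n): 
    d=optics.get_image(n); d['R']=cv2.Rodrigues(np.array(d['rvec']))[0]; d['t']=np.array(d['tvec']).ravel(); return d
def world(d,uv,z):
    uv=np.atleast_2d(uv).astype(float); r=np.c_[uv,np.ones(len(uv))]@np.linalg.inv(d['mtx']).T@d['R']
    c=-d['R'].T@d['t']; return c+r*((z-c[2])/r[:,2])[:,None]
def pix(d,p): return cv2.projectPoints(np.float64(p).reshape(-1,1,3),np.array(d['rvec']),d['t'],np.array(d['mtx']),None)[0].reshape(-1,2)
def blob(d,uv,z,r=40,thr=60):
    """dark blob nearest uv -> centre (of its world outline) and min-area rectangle at height z"""
    m=(d['pixels'].max(2)<thr).astype(np.uint8)
    n,l,st,c=cv2.connectedComponentsWithStats(m)
    k=[i for i in range(1,n) if st[i,4]>25 and np.hypot(*(c[i]-uv))<r]
    out=[]
    for i in sorted(k,key=lambda i:np.hypot(*(c[i]-uv))):
        ys,xs=np.nonzero(l==i); w=world(d,np.c_[xs,ys],z)[:,:2]
        rc=cv2.minAreaRect((w*1000).astype(np.float32)); M=w.mean(0)
        out.append((M,np.array(rc[0])/1000,np.round(rc[1],1),rc[2],st[i,4]))
    return out
def move(xy,z=None,yaw=None):
    """turn about tool z (rad) then shift in the turned tool axes to reach xy,z; yaw=direction of tool y (deg, mod 180)"""
    s=observe(); R=np.array(s['tool_rot']); p=np.array(s['position']); a=0
    if yaw is not None:
        cur=np.degrees(np.arctan2(R[1,1],R[0,1])); dl=(yaw-cur+90)%180-90; a=-np.radians(dl)
    R2=R@cv2.Rodrigues(np.array([0,0,a]))[0]
    tgt=np.array([xy[0],xy[1],p[2] if z is None else z])
    print('turn z %.4f'%a,'shift',np.round(R2.T@(tgt-p),4),'q6',s['q'][5],'t',s['time_s'])
E
python3 - <<'E'
from h import *
S=dict(seat_obl=((185,177),.011),seat_RL=((272,220),.011),seat_sq=((379,224),.011),seat_RS=((255,285),.011),sq=((135,220),.048),RL=((474,178),.05),obl=((523,246),.044),RS=((393,271),.06))
d=grab('scene')
for k,(uv,z) in S.items():
    for b in blob(d,uv,z,r=25): print(k,np.round(b[0],4),np.round(b[1],4),b[2],round(b[3],1),b[4])
S=dict(seat_RL=((383,254),.011),seat_sq=((322,318),.011),seat_RS=((317,227),.011),sq=((417,174),.048),RL=((299,403),.05),obl=((175,382),.044),RS=((239,268),.06))
d=grab('side')
for k,(uv,z) in S.items():
    for b in blob(d,uv,z,r=25): print('side',k,np.round(b[0],4),np.round(b[1],4),b[2],round(b[3],1),b[4])
E
```

```text
seat_obl [ 0.364 -0.304] [ 0.3635 -0.3035] [50.1 81.7] 33.8 527
seat_RL [ 0.4794 -0.0994] [ 0.4788 -0.0994] [71.6 70.7] 41.4 790
seat_sq [0.4748 0.1101] [0.4742 0.11  ] [57.5 58.3] 50.6 637
seat_RS [ 0.6364 -0.1073] [ 0.636  -0.1072] [48.8 47.5] 47.2 527
sq [ 0.5349 -0.3465] [ 0.534  -0.3464] [22.8 23.9] 4.0 105
RL [0.3746 0.3008] [0.3745 0.3006] [37.2 36.5] 64.5 192
obl [0.5524 0.3778] [0.5521 0.3778] [17.  18.1] 76.7 70
obl [0.5427 0.343 ] [0.5428 0.3426] [17.4 17.9] 32.8 70
RS [0.6292 0.1281] [0.6293 0.1282] [18.1 21. ] 88.6 105
side seat_RL [ 0.4739 -0.0962] [ 0.4746 -0.0968] [73.3 72.9] 32.5 746
side seat_sq [0.4694 0.1129] [0.4699 0.1124] [59.2 60.4] 50.8 898
side seat_RS [ 0.6317 -0.1044] [ 0.6321 -0.1039] [48.2 46.8] 32.5 277
side sq [ 0.5349 -0.3453] [ 0.5354 -0.3454] [23.7 17.8] 32.1 50
side RL [0.3733 0.3008] [0.3735 0.3008] [40.1 38.6] 33.1 588
side obl [0.542  0.3424] [0.5424 0.3421] [19.9 18.8] 33.0 128
side obl [0.5514 0.3773] [0.5514 0.3769] [19.  20.7] 47.1 140
side RS [0.6286 0.1285] [0.6283 0.129 ] [20.9 19.5] 32.6 84
```

View pics/wrist0.png

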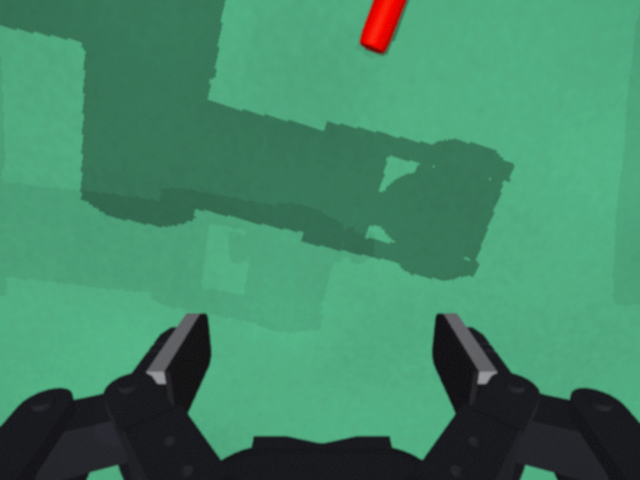

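The side view agrees with the scene view to a few millimetres. The wrist view shows only bench, shadows and the open fingers. I'll go to the square housing first for a close look.

```bash
python3 -m jog '[[0,0,0,0.05,-0.0085,0.005,100],[0,0,0,0.05,-0.0085,0.005,100],[0,0,0,0.05,-0.0085,0.005,100],[0,0,0,0.05,-0.0085,0.005,100],[0,0,0,0.05,-0.0085,0.005,100],[0,0,0,0.05,-0.0085,0.005,100],[0,0,0,0,0,0,100],[0,0,0,0,0,0,100]]' 60
python3 - <<'E'
from h import *
d=grab('wrist'); cv2.imwrite('pics/w1.png',d['pixels'][...,::-1])
print(pix(d,[.535,-.346,.048]),observe()['position'])
u=pix(d,[.535,-.346,.048])[0]
for b in blob(d,u,.048,r=60): print(b)
g=cv2.cvtColor(d['pixels'],cv2.COLOR_RGB2HSV); m=((g[...,1]<50)&(g[...,2]>90)).astype(np.uint8)
n,l,st,c=cv2.connectedComponentsWithStats(m)
for i in range(1,n):
    if st[i,4]>500: print(st[i],c[i])
E
```

```text
time_s: 1.25
position: [0.4433, -0.3773, 0.2012]
tool_rot: [[0.948, 0.319, -0.0], [0.319, -0.948, 0.0], [-0.0, -0.0, -1.0]]
ft_force: [-0.6, -0.8, 0.1]
grip_width: 0.0856
gripper_force: 0.0
[[320.63121346  89.58496933]] [ 0.44295237 -0.37765379  0.20134875]
[   0    0   80  135 4972] [45.59694288 71.43664521]
[ 281   45   80   86 3456] [320.16001157  87.59577546]
[456 187  59 102 817] [485.63402693 236.74051408]
[ 147  206  133  178 7537] [213.18588298 271.51612047]
[446 315  51  69 963] [472.70716511 349.83073728]
```

View pics/w1.png

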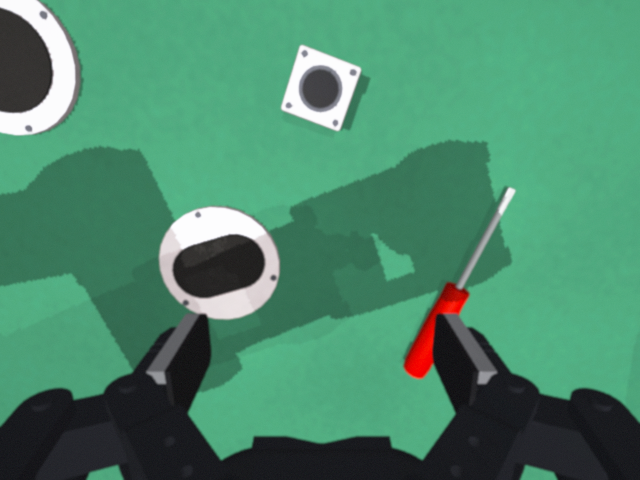

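The square housing's top is at (320,88), where I predicted it, and its window is central. The oblong seat is at (219,264) and the edge of another seat shows at top left. I'll measure both from this view.

```bash
cat >> h.py <<'E'
def bright(d,uv,z,lo=150,sat=60):
    g=cv2.cvtColor(d['pixels'],cv2.COLOR_RGB2HSV); m=((g[...,1]<sat)&(g[...,2]>lo)).astype(np.uint8)
    cs=cv2.findContours(m,cv2.RETR_EXTERNAL,cv2.CHAIN_APPROX_NONE)[0]
    c=min([c for c in cs if cv2.contourArea(c)>300],key=lambda c:np.hypot(*(c[:,0].mean(0)-uv)))
    w=world(d,c[:,0],z)[:,:2]; rc=cv2.minAreaRect((w*1000).astype(np.float32)); return np.array(rc[0])/1000,rc[1],rc[2],len(c)
E
python3 - <<'E'
from h import *
d=grab('wrist')
print('sq',bright(d,(320,88),.048)); print('seat',bright(d,(219,264),.008))
for uv,z in(((320,88),.048),((219,266),.011)):
  for th in(75,90):
    for b in blob(d,uv,z,r=15,thr=th): print(b)
move((.535,-.3465),yaw=0)
E
```

```text
sq (array([ 0.53534302, -0.34541913]), (46.19641876220703, 46.22993087768555), 88.82064056396484, 245)
seat (array([ 0.36288834, -0.30414282]), (111.6995849609375, 111.98831939697266), 64.91891479492188, 338)
(array([ 0.53568862, -0.34542443]), array([ 0.53561615, -0.34532788]), array([23.2, 23.5]), 18.576875686645508, np.int32(944))
(array([ 0.53564619, -0.34533662]), array([ 0.53569592, -0.34567139]), array([24.6, 24.2]), 17.742488861083984, np.int32(1029))
(array([ 0.36299533, -0.30431331]), array([ 0.36242297, -0.30434555]), array([51.4, 85.8]), 35.374908447265625, np.int32(4199))
(array([ 0.3629538 , -0.30430028]), array([ 0.36245325, -0.30441245]), array([51.9, 86.1]), 35.37874984741211, np.int32(4257))
turn z -1.2473 shift [ 0.0313  0.0922 -0.    ] q6 19.350271231829627 t 1.35
```

```bash
python3 -m jog '[[0,0,0.173,0,0,0,100],[0,0,0.173,0,0,0,100],[0,0,0,0.046,-0.017,0.05,100],[0,0,0,0.0457,-0.0172,0.04,100],[0,0,0,0,0,0,100],[0,0,0,0,0,0,100]]'
python3 -c "
from h import *
move((.5353,-.3454),.012,88.8)"
```

```text
time_s: 2.1
position: [0.5299, -0.3479, 0.1178]
tool_rot: [[1.0, -0.022, 0.0], [-0.022, -1.0, -0.001], [0.0, 0.001, -1.0]]
ft_force: [0.3, -0.4, 0.2]
grip_width: 0.0855
gripper_force: 0.0
turn z -0.0013 shift [ 0.0053 -0.0027  0.1058] q6 47.31938267738833 t 2.1
```

```bash
python3 -m jog '[[0,0,0,0.0053,-0.0027,0.025,100],[0,0,0,0,0,0.03,100],[0,0,0,0,0,0.03,100],[0,0,0,0,0,0.021,100],[0,0,0,0,0,0,100],[0,0,0,0,0,0,0],[0,0,0,0,0,0,0],[0,0,0,0,0,0,0],[0,0,0,0,0,0,0],[0,0,0,0,0,0,0]]' 60
python3 -c "
from h import *
move((.4725,.1115),.15,50.7)"
```

```text
time_s: 3.35
position: [0.5363, -0.3448, 0.0127]
tool_rot: [[1.0, -0.021, 0.002], [-0.021, -1.0, -0.002], [0.002, 0.002, -1.0]]
ft_force: [-0.8, -0.5, 5.8]
grip_width: 0.0455
gripper_force: 62.6
turn z 0.6647 shift [-0.3381 -0.3127 -0.1383] q6 47.86892044808711 t 3.35
```

```bash
python3 -m jog '[[0,0,0,0,0,-0.03,0],[0,0,0,0,0,-0.035,0],[0,0,0,0,-0.01,-0.035,0],[0,0,0,-0.01,-0.03,-0.035,0],[0,0,0,-0.02,-0.045,0,0],[0,0,0,-0.02,-0.045,0,0],[0,0,0,-0.02,-0.05,0,0],[0,0,0,-0.02,-0.05,0,0],[0,0,0,-0.02,-0.05,0,0],[0,0,0,-0.02,-0.05,0,0]]' && python3 -m jog '[[0,0,0,-0.015,-0.05,0,0],[0,0,0,-0.015,-0.05,0,0],[0,0,0,0,-0.03,0,0],[0,0,0,0,0,0,0],[0,0,0,0,0,0,0]]'
python3 - <<'E'
from h import *
d=grab('wrist'); cv2.imwrite('pics/w2.png',d['pixels'][...,::-1])
u=pix(d,[.4735,.111,.011])[0]; print(u)
for b in blob(d,u,.011,r=60,thr=75): print(b)
print(bright(d,u,.008))
E
```

```text
time_s: 4.6
position: [0.412, -0.01, 0.1465]
tool_rot: [[1.0, -0.022, 0.001], [-0.022, -1.0, -0.0], [0.001, 0.0, -1.0]]
ft_force: [0.1, 1.4, -1.1]
grip_width: 0.0453
gripper_force: 62.0
time_s: 5.22
position: [0.3857, 0.1187, 0.1463]
tool_rot: [[1.0, -0.021, 0.0], [-0.021, -1.0, -0.0], [0.0, 0.0, -1.0]]
ft_force: [0.5, 0.1, -2.3]
grip_width: 0.0451
gripper_force: 62.1
[329.76657093 102.24911724]
(array([0.47286203, 0.11041823]), array([0.47180585, 0.11043175]), array([60. , 59.9]), 50.84083938598633, np.int32(8328))
(array([0.47180579, 0.11081524]), (111.07974243164062, 111.53211212158203), 57.02345275878906, 494)
```

View pics/w2.png

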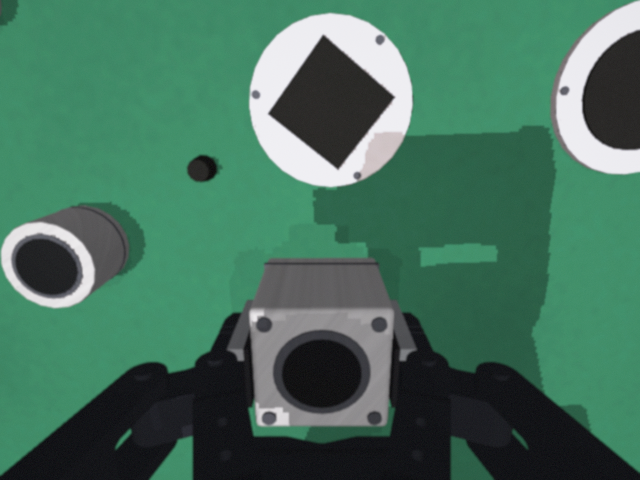

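The wrist view shows the square held straight at (321,370). Its seat is at (331,100), measured as (0.472, 0.1106) with yaw 50.8°. The large round housing lies at left.

```bash
python3 -m jog '[[0,0,0.166,0,0,0,0],[0,0,0.166,0,0,0,0],[0,0,0.166,0,0,0,0],[0,0,0.166,0,0,0,0],[0,0,0,0.024,-0.016,0.02,0],[0,0,0,0.024,-0.016,0.02,0],[0,0,0,0.024,-0.016,0.02,0],[0,0,0,0,0,0.02,0],[0,0,0,0,0,0,0],[0,0,0,0,0,0,0]]'
python3 -c "
from h import *
move((.472,.1106),.0245,50.8)"
```

```text
time_s: 6.52
position: [0.472, 0.1102, 0.0668]
tool_rot: [[0.774, -0.633, 0.001], [-0.633, -0.774, -0.0], [0.001, -0.0, -1.0]]
ft_force: [0.4, -0.9, -1.1]
grip_width: 0.0455
gripper_force: 62.2
turn z -0.0019 shift [-0.0003 -0.0003  0.0423] q6 128.42015291882146 t 6.525
```

```bash
python3 -m jog '[[0,0,0,0,0,0.02,0],[0,0,0,0,0,0.014,0],[0,0,0,0,0,0.006,0],[0,0,0,0,0,0.002,0],[0,0,0,0,0,0,0]]' && python3 -m jog '[[0,0,0,0,0,0,100],[0,0,0,0,0,0,100],[0,0,0,0,0,0,100],[0,0,0,0,0,0,100],[0,0,0,0,0,-0.02,100],[0,0,0,0,0,-0.03,100],[0,0,0,0,0,-0.04,100],[0,0,0,0,0,-0.04,100],[0,0,0,0,0,0,100]]'
python3 -c "
from h import *
move((.374,.3008),.16,90)"
```

```text
time_s: 7.15
position: [0.472, 0.1107, 0.0244]
tool_rot: [[0.774, -0.633, 0.0], [-0.633, -0.774, 0.0], [0.0, -0.0, -1.0]]
ft_force: [-0.2, -0.3, -1.4]
grip_width: 0.0454
gripper_force: 62.2
time_s: 8.28
position: [0.4729, 0.1107, 0.1566]
tool_rot: [[0.774, -0.633, 0.006], [-0.633, -0.774, -0.0], [0.005, -0.004, -1.0]]
ft_force: [0.5, 0.0, -0.8]
grip_width: 0.0856
gripper_force: 0.0
turn z -0.6851 shift [-0.0989 -0.1901 -0.004 ] q6 128.43024555167054 t 8.275
```

```bash
python3 -m jog '[[0,0,-0.171,0,0,0,100],[0,0,-0.171,0,0,0,100],[0,0,-0.171,0,0,0,100],[0,0,-0.171,0,0,0,100],[0,0,0,-0.033,0,0,100],[0,0,0,-0.033,0,0,100],[0,0,0,-0.033,0,0,100],[0,0,0,0,0,0,100]]'
python3 - <<'E'
from h import *
d=grab('wrist'); cv2.imwrite('pics/w3.png',d['pixels'][...,::-1])
print('sq blob',blob(d,pix(d,[.472,.1106,.059])[0],.059,r=30,thr=75))
for b in blob(d,pix(d,[.374,.3008,.05])[0],.05,r=40,thr=75): print(b)
move((.374,.3008),.012,90)
E
```

```text
time_s: 9.28
position: [0.3707, 0.111, 0.1534]
tool_rot: [[1.0, -0.001, -0.002], [-0.001, -1.0, 0.0], [-0.002, -0.0, -1.0]]
ft_force: [0.7, -0.6, 0.7]
grip_width: 0.0856
gripper_force: 0.0
sq blob [(array([0.47173843, 0.11091339]), array([0.47133575, 0.11088087]), array([24.9, 25. ]), 89.95025634765625, np.int32(1720))]
(array([0.37375107, 0.30116665]), array([0.37330374, 0.30110568]), array([40.4, 39. ]), 89.97176361083984, np.int32(2740))
turn z -0.0011 shift [ 0.0018 -0.19    0.1417] q6 89.0358256004959 t 9.325
```

View pics/w3.png

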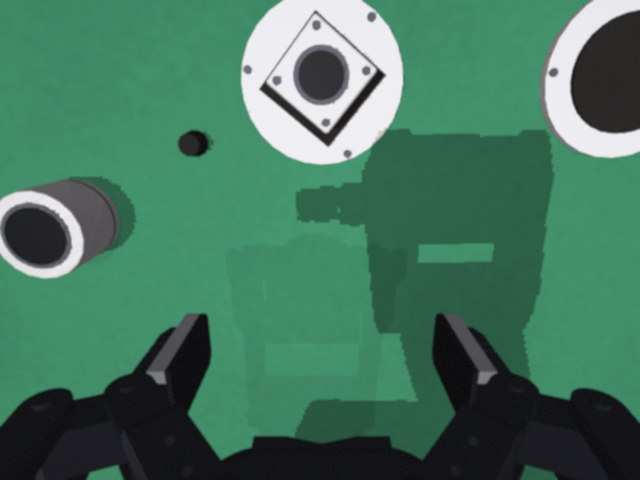

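The square sits centred and aligned on its pad at (321,75), with its window at (0.4717, 0.1109). The large round housing is at (0.3735, 0.301), so I'll grasp that next.

```bash
python3 -m jog '[[0,0,0,0.0005,-0.045,0.01,100],[0,0,0,0.0005,-0.05,0.01,100],[0,0,0,0.0005,-0.05,0.01,100],[0,0,0,0.0005,-0.045,0.01,100],[0,0,0,0,0,0,100],[0,0,0,0,0,0,100]]' 
python3 -c "
from h import *
move((.3735,.301),.012,90)"
```

```text
time_s: 10.07
position: [0.3754, 0.3006, 0.1136]
tool_rot: [[1.0, -0.001, -0.001], [-0.001, -1.0, -0.0], [-0.001, 0.0, -1.0]]
ft_force: [0.1, -0.1, -0.2]
grip_width: 0.0852
gripper_force: 0.0
turn z -0.0010 shift [-0.0018 -0.0004  0.1016] q6 114.61808495761973 t 10.075
```

```bash
python3 -m jog '[[0,0,0,-0.0018,0,0.03,100],[0,0,0,0,0,0.035,100],[0,0,0,0,0,0.025,100],[0,0,0,0,0,0.0115,100],[0,0,0,0,0,0,0],[0,0,0,0,0,0,0],[0,0,0,0,0,0,0],[0,0,0,0,0,0,0],[0,0,0,0,0,0,0]]' 
python3 -c "
from h import *
move((.385,-.098),.15)"
```

```text
time_s: 11.2
position: [0.3738, 0.3009, 0.0136]
tool_rot: [[1.0, -0.001, 0.002], [-0.001, -1.0, 0.0], [0.002, -0.0, -1.0]]
ft_force: [0.8, -2.1, 7.2]
grip_width: 0.0606
gripper_force: 65.1Traceback (most recent call last):
  File "<string>", line 3, in <module>
    move((.385,-.098),.15)
    ~~~~^^^^^^^^^^^^^^^^^^
  File "h.py", line 25, in move
    R2=R@cv2.Rodrigues(np.array([0,0,a]))[0]
         ~~~~~~~~~~~~~^^^^^^^^^^^^^^^^^^^
cv2.error: OpenCV(4.12.0) /io/opencv/modules/calib3d/src/calibration_base.cpp:151: error: (-210:Unsupported format or combination of formats) The matrices must have 32f or 64f data type in function 'Rodrigues'
```

```bash
sed -i 's/a=0$/a=0./' h.py; python3 -m jog '[[0,0,0,0,0,-0.03,0],[0,0,0,0,0,-0.035,0],[0,0,0,0,0.01,-0.035,0],[0,0,0,0.001,0.03,-0.035,0],[0,0,0,0.001,0.05,0,0],[0,0,0,0.001,0.05,0,0],[0,0,0,0.001,0.05,0,0],[0,0,0,0.001,0.05,0,0],[0,0,0,0.001,0.05,0,0],[0,0,0,0.001,0.05,0,0]]' && python3 -m jog '[[0,0,0,0.001,0.04,0,0],[0,0,0,0.001,0.015,0,0],[0,0,0,0,0,0,0],[0,0,0,0,0,0,0]]'
python3 - <<'E'
from h import *
d=grab('wrist')
for p,z in(((.4765,-.098),.011),((.634,-.106),.011)):
    u=pix(d,[*p,z])[0]; print(u)
    for b in blob(d,u,z,r=40,thr=75): print(b)
print(bright(d,pix(d,[.4765,-.098,.008])[0],.008))
move((.4765,-.098),.0255)
E
```

```text
time_s: 12.45
position: [0.3795, -0.0407, 0.1479]
tool_rot: [[1.0, -0.001, 0.001], [-0.001, -1.0, -0.0], [0.001, 0.0, -1.0]]
ft_force: [1.4, 0.2, -1.1]
grip_width: 0.0606
gripper_force: 65.9
time_s: 12.95
position: [0.3815, -0.093, 0.1476]
tool_rot: [[1.0, -0.0, -0.0], [-0.0, -1.0, 0.001], [-0.0, -0.001, -1.0]]
ft_force: [-0.6, -0.0, -1.6]
grip_width: 0.0607
gripper_force: 66.0
[328.62299204  91.05627924]
(array([ 0.47771676, -0.09939459]), array([ 0.47644601, -0.09947166]), array([75.4, 74.6]), 89.99002838134766, np.int32(10655))
[ 344.99615003 -217.60225438]
(array([ 0.47566064, -0.09949634]), (111.69682312011719, 110.24710845947266), 89.9850845336914, 481)
turn z 0.0000 shift [0.095  0.0051 0.1221] q6 58.86067314270494 t 13.0
```

```bash
python3 -m jog '[[0,0,0,0.032,0.002,0.02,0],[0,0,0,0.032,0.002,0.02,0],[0,0,0,0.031,0.0025,0.02,0],[0,0,0,0,0,0.02,0],[0,0,0,0,0,0,0],[0,0,0,0,0,0,0]]'
python3 -c "
from h import *
move((.4765,-.0995),.0255)"
```

```text
time_s: 13.75
position: [0.4768, -0.1003, 0.0683]
tool_rot: [[1.0, -0.001, 0.001], [-0.001, -1.0, -0.0], [0.001, 0.0, -1.0]]
ft_force: [0.3, 1.0, -1.4]
grip_width: 0.0609
gripper_force: 66.0
turn z 0.0000 shift [-0.0004 -0.0009  0.0428] q6 64.18756029094993 t 13.75
```

```bash
python3 -m jog '[[0,0,0,0,0,0.02,0],[0,0,0,0,0,0.015,0],[0,0,0,0,0,0.006,0],[0,0,0,0,0,0.002,0],[0,0,0,0,0,0,0]]' && python3 -m jog '[[0,0,0,0,0,0,100],[0,0,0,0,0,0,100],[0,0,0,0,0,0,100],[0,0,0,0,0,-0.02,100],[0,0,0,0,0,-0.03,100],[0,0,0,0,0,-0.04,100],[0,0,0,0,0,-0.04,100],[0,0,0,-0.03,0,0,100],[0,0,0,-0.045,0,0,100],[0,0,0,0,0,0,100]]'
python3 - <<'E'
from h import *
d=grab('wrist')
print(blob(d,pix(d,[.4765,-.0995,.061])[0],.061,r=30,thr=75))
move((.46,.35),.16,164.4)
E
```

```text
time_s: 14.38
position: [0.477, -0.1009, 0.0251]
tool_rot: [[1.0, -0.001, 0.001], [-0.001, -1.0, -0.0], [0.001, 0.0, -1.0]]
ft_force: [-0.0, 0.1, -1.2]
grip_width: 0.0604
gripper_force: 66.0
time_s: 15.62
position: [0.3996, -0.1002, 0.1548]
tool_rot: [[1.0, -0.002, -0.001], [-0.002, -1.0, 0.0], [-0.001, -0.0, -1.0]]
ft_force: [0.5, -0.4, 0.6]
grip_width: 0.0854
gripper_force: 0.0
[(array([ 0.47715085, -0.10116742]), array([ 0.47691577, -0.10126607]), array([38.6, 38.9]), 44.61225891113281, np.int32(3746))]
turn z -1.3007 shift [ 0.4499 -0.0646 -0.0051] q6 59.52334281473004 t 15.675
```

```bash
python3 -m jog '[[0,0,0,0.015,-0.04,0,100],[0,0,0,0.015,-0.047,0,100],[0,0,0,0.015,-0.047,0,100],[0,0,0,0.015,-0.047,0,100],[0,0,0,0.015,-0.047,0,100],[0,0,0,0.016,-0.047,0,100],[0,0,0,0.016,-0.047,0,100],[0,0,0,0.016,-0.047,0,100],[0,0,-0.185,0,0,0,100],[0,0,-0.185,0,0,0,100]]' && python3 -m jog '[[0,0,-0.186,0,0,0,100],[0,0,-0.186,0,0,0,100],[0,0,-0.186,0,0,0,100],[0,0,-0.186,0,0,0,100],[0,0,-0.186,0,0,0,100],[0,0,0,0,0,0,100]]'
python3 - <<'E'
from h import *
d=grab('wrist'); cv2.imwrite('pics/w4.png',d['pixels'][...,::-1])
B=[]
for p in((.5524,.3778),(.5427,.343)):
    u=pix(d,[*p,.044])[0]
    for b in blob(d,u,.044,r=20,thr=75): print(u,b); B.append(b[0])
print(bright(d,pix(d,[.5475,.36,.044])[0],.044))
if len(B)==2:
    c=sum(B)/2; v=B[0]-B[1]; y=np.degrees(np.arctan2(v[1],v[0])); print(c,y); move(c,.012,y+90)
E
```

```text
time_s: 16.92
position: [0.5259, 0.2695, 0.154]
tool_rot: [[0.93, 0.368, 0.0], [0.368, -0.93, 0.0], [0.0, -0.0, -1.0]]
ft_force: [-0.7, -0.6, 0.9]
grip_width: 0.0854
gripper_force: 0.0
time_s: 17.68
position: [0.5258, 0.2687, 0.1543]
tool_rot: [[0.27, 0.963, 0.0], [0.963, -0.27, 0.0], [0.0, 0.0, -1.0]]
ft_force: [0.3, 0.2, -0.1]
grip_width: 0.0857
gripper_force: 0.0
[314.53140084  57.02954442] (array([0.55157168, 0.37782897]), array([0.55142358, 0.37769769]), array([17.9, 17.9]), 74.35250091552734, np.int32(823))
[314.91938109 120.69633972] (array([0.54203425, 0.34306322]), array([0.54177887, 0.34296442]), array([17.9, 18.1]), 74.34889221191406, np.int32(735))
(array([0.54660724, 0.36039655]), (72.59091186523438, 38.668190002441406), 75.43423461914062, 304)
[0.54680296 0.36044609] 74.65923225993332
turn z -0.0079 shift [ 0.0942 -0.0039  0.1424] q6 31.373147063573178 t 17.725
```

View pics/w4.png

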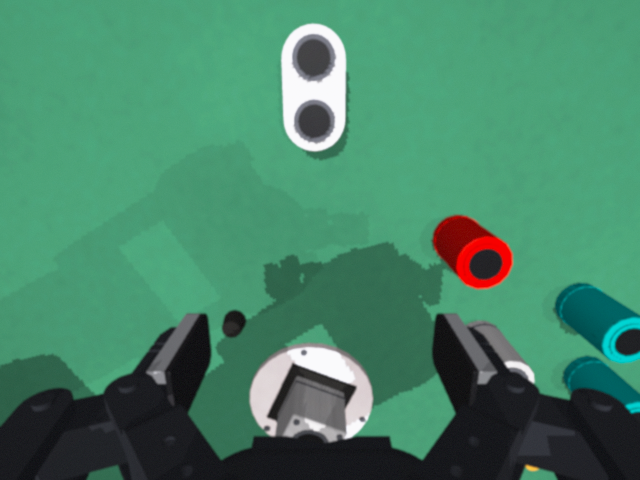

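The oblong is straight ahead in the view, with its windows at (314,57) and (315,121). Red and turquoise look-alikes are to the right, clear of the path.

```bash
python3 -m jog '[[0,0,-0.008,0.03,-0.0015,0.015,100],[0,0,0,0.03,-0.0015,0.015,100],[0,0,0,0.0342,-0.001,0.015,100],[0,0,0,0,0,0.01,100],[0,0,0,0,0,0,100],[0,0,0,0,0,0,100]]'
python3 -c "
from h import *
move((.5468,.3604),.012,164.7)"
```

```text
time_s: 18.48
position: [0.5464, 0.3594, 0.1003]
tool_rot: [[0.263, 0.965, 0.001], [0.965, -0.263, 0.0], [0.0, 0.001, -1.0]]
ft_force: [-0.0, 0.3, -0.1]
grip_width: 0.0854
gripper_force: 0.0
turn z 0.0012 shift [0.001  0.     0.0883] q6 38.22029678104937 t 18.475
```

```bash
python3 -m jog '[[0,0,0,0.001,0,0.025,100],[0,0,0,0,0,0.03,100],[0,0,0,0,0,0.023,100],[0,0,0,0,0,0.0103,100],[0,0,0,0,0,0,0],[0,0,0,0,0,0,0],[0,0,0,0,0,0,0],[0,0,0,0,0,0,0],[0,0,0,0,0,0,0],[0,0,0,0,0,0,0]]'
```

```text
time_s: 19.73
position: [0.547, 0.3613, 0.0126]
tool_rot: [[0.261, 0.965, 0.002], [0.965, -0.261, 0.001], [0.001, 0.002, -1.0]]
ft_force: [-0.0, -0.9, 5.1]
grip_width: 0.0371
gripper_force: 61.9
```

```bash
python3 -m jog '[[0,0,0,0,0,-0.03,0],[0,0,0,0,0,-0.035,0],[0,0,0,-0.01,0,-0.035,0],[0,0,0,-0.03,0,-0.035,0],[0,0,0,-0.05,0,0,0],[0,0,0,-0.05,0,0,0],[0,0,0,-0.05,0,0,0],[0,0,0,-0.05,0,0,0],[0,0,0,-0.05,0,0,0],[0,0,0,-0.05,0,0,0]]' && python3 -m jog '[[0,0,0,-0.05,0,0,0],[0,0,0,-0.05,0,0,0],[0,0,0,-0.05,0,0,0],[0,0,0,-0.05,0,0,0],[0,0,0,-0.05,0,0,0],[0,0,0,-0.05,0,0,0],[0,0,0,-0.04,0,0,0],[0,0,-0.177,0,0,0,0],[0,0,-0.177,0,0,0,0],[0,0,-0.177,0,0,0,0]]' && python3 -m jog '[[0,0,-0.177,0,0,0,0],[0,0,-0.177,0,0,0,0],[0,0,0,0,0,0,0],[0,0,0,0,0,0,0]]'
python3 -c "
from h import *
move((.3629,-.3043),.0246,35.4)"
```

```text
time_s: 20.98
position: [0.4569, 0.0314, 0.1463]
tool_rot: [[0.261, 0.965, -0.0], [0.965, -0.261, -0.0], [-0.0, -0.0, -1.0]]
ft_force: [1.0, 0.1, -2.7]
grip_width: 0.037
gripper_force: 61.1
time_s: 22.22
position: [0.3687, -0.2953, 0.1462]
tool_rot: [[-0.269, 0.963, -0.0], [0.963, 0.269, 0.0], [0.0, -0.0, -1.0]]
ft_force: [0.5, -0.9, -2.4]
grip_width: 0.0373
gripper_force: 61.0
time_s: 22.72
position: [0.3689, -0.2953, 0.1463]
tool_rot: [[-0.579, 0.815, -0.0], [0.815, 0.579, 0.0], [0.0, -0.0, -1.0]]
ft_force: [0.1, -0.0, -3.0]
grip_width: 0.0371
gripper_force: 61.0
turn z -0.0002 shift [-0.0039 -0.0101  0.1217] q6 -88.46552554660693 t 22.725
```

```bash
python3 -m jog '[[0,0,0,-0.003,-0.01,0.025,0],[0,0,0,0,0,0.03,0],[0,0,0,0,0,0.03,0],[0,0,0,0,0,0.02,0],[0,0,0,0,0,0.011,0],[0,0,0,0,0,0.005,0],[0,0,0,0,0,0,0]]' && python3 -m jog '[[0,0,0,0,0,0,0],[0,0,0,0,0,0,100],[0,0,0,0,0,0,100],[0,0,0,0,0,0,100],[0,0,0,0,0,-0.02,100],[0,0,0,0,0,-0.03,100],[0,0,0,0,0,-0.04,100],[0,0,0,0,0,-0.04,100],[0,0,0,0,0,0,100],[0,0,0,0,0,0,100]]'
python3 - <<'E'
from h import *
s=observe(); print(s['position']); R=np.array(s['tool_rot'])
move((.4,-.34),.19,35.4)
E
```

```text
time_s: 23.6
position: [0.3627, -0.3039, 0.0256]
tool_rot: [[-0.581, 0.814, 0.0], [0.814, 0.581, -0.0], [-0.001, 0.0, -1.0]]
ft_force: [0.6, 0.5, -2.8]
grip_width: 0.0368
gripper_force: 61.0
time_s: 24.85
position: [0.3623, -0.3033, 0.1547]
tool_rot: [[-0.582, 0.813, -0.001], [0.813, 0.582, 0.001], [0.001, 0.0, -1.0]]
ft_force: [0.8, 0.9, 0.3]
grip_width: 0.0855
gripper_force: 0.0
[ 0.36230493 -0.30332477  0.15467963]
turn z 0.0031 shift [-0.0517  0.0095 -0.0354] q6 -89.91349712282441 t 24.85
```

```bash
python3 -m jog '[[0,0,0,-0.03,0,0,100],[0,0,0,-0.03,0,0,100],[0,0,0,-0.03,0,0,100],[0,0,0,0,0,0,100]]' >/dev/null
python3 - <<'E'
from h import *
d=grab('wrist'); cv2.imwrite('pics/w5.png',d['pixels'][...,::-1])
u=pix(d,[.3629,-.3043,.055])[0]; print(u)
for b in blob(d,u,.055,r=60,thr=75): print(b)
d=grab('scene')
for n,uv in dict(red=(454,272),t1=(355,315),t2=(403,314),rs=(393,271)).items():
    for b in blob(d,uv,.06,r=12): print(n,b[0],b[2])
print(world(d,(315,300),0))
move((.55,.05),.16,35)
E
```

```text
[321.37509614  96.33282965]
(array([ 0.37322296, -0.31954714]), array([ 0.37320123, -0.31960852]), array([19.8, 20.7]), 35.56434631347656, np.int32(973))
(array([ 0.35214988, -0.29023201]), array([ 0.35200418, -0.29033322]), array([19.4, 19.2]), 78.51921081542969, np.int32(1052))
(array([ 0.34755778, -0.3168772 ]), array([ 0.35166669, -0.31586716]), array([16.6, 69.5]), 41.729164123535156, np.int32(614))
(array([ 0.37943117, -0.29221364]), array([ 0.37976611, -0.29266519]), array([ 0.9, 39.4]), 35.16965103149414, np.int32(106))
red [0.62564359 0.22688446] [14.3 15.6]
t1 [0.71630828 0.06633054] [18.  16.8]
t2 [0.71539292 0.14063045] [15.8 17.4]
rs [0.62902915 0.12805762] [18.1 21. ]
[[ 6.55270512e-01 -2.59128179e-04  0.00000000e+00]]
turn z 0.0101 shift [ 0.2713  0.3555 -0.0052] q6 -89.9293068857118 t 25.45
```

View pics/w5.png

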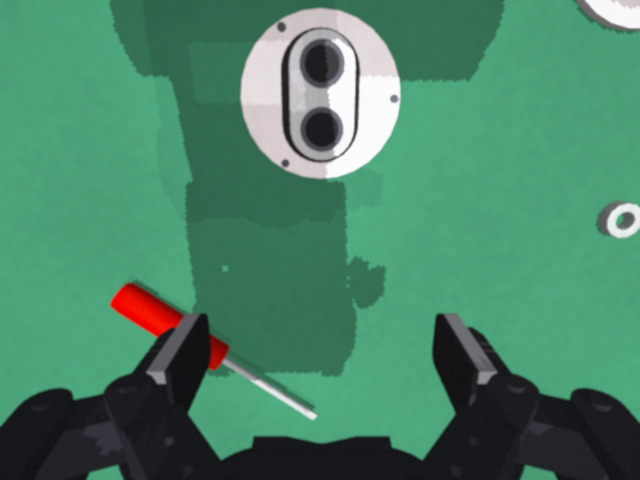

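The oblong sits centred on its pad, with its windows at (322,63) and (321,128), and is aligned within 1°. Next is a look at the small round seat on the way to the small housing.

```bash
python3 -m jog '[[0,0,0,0,0.04,0,100],[0,0,0,0,0.05,0,100],[0,0,0,0,0.05,0,100],[0,0,0,0,0.05,0,100],[0,0,0,0,0.05,0,100],[0,0,0,0,0.05,0,100],[0,0,0,0,0.045,0,100],[0,0,0,0,0,0,100],[0,0,0,0,0,0,100]]'
python3 - <<'E'
from h import *
d=grab('wrist')
u=pix(d,[.634,-.107,.011])[0]; print(u)
for b in blob(d,u,.011,r=60,thr=75): print(b)
print(bright(d,u,.008))
move((.629,.1282),.12,90)
E
```

```text
time_s: 26.58
position: [0.6865, -0.1819, 0.1549]
tool_rot: [[-0.582, 0.813, -0.001], [0.813, 0.582, 0.0], [0.001, -0.001, -1.0]]
ft_force: [0.2, -0.1, -0.1]
grip_width: 0.0853
gripper_force: 0.0
[322.64203538  96.96752124]
(array([ 0.63408462, -0.10678667]), array([ 0.63439642, -0.1071842 ]), array([51.8, 50.9]), 79.95452117919922, np.int32(4657))
(array([ 0.63483234, -0.10719002]), (111.24655151367188, 111.6924057006836), 32.07078552246094, 466)
turn z -0.9505 shift [0.0573 0.3106 0.0353] q6 -59.93966753329942 t 26.625
```

```bash
python3 -m jog '[[0,0,-0.159,0,0,0,100],[0,0,-0.159,0,0,0,100],[0,0,-0.158,0,0,0,100],[0,0,-0.158,0,0,0,100],[0,0,-0.158,0,0,0,100],[0,0,-0.158,0,0,0,100],[0,0,0,0.008,0.04,0,100],[0,0,0,0.008,0.045,0,100],[0,0,0,0.008,0.045,0,100],[0,0,0,0.008,0.045,0,100]]' && python3 -m jog '[[0,0,0,0.008,0.045,0,100],[0,0,0,0.008,0.045,0,100],[0,0,0,0.009,0.045,0.02,100],[0,0,0,0,0,0.02,100],[0,0,0,0,0,0,100],[0,0,0,0,0,0,100]]'
python3 - <<'E'
from h import *
move((.629,.1282),.02,90)
d=grab('side'); cv2.imwrite('pics/s2.png',d['pixels'][120:440,120:560,::-1])
E
```

```text
time_s: 27.88
position: [0.6542, -0.0068, 0.1557]
tool_rot: [[-1.0, 0.002, 0.0], [0.002, 1.0, -0.0], [-0.0, -0.0, -1.0]]
ft_force: [1.1, 0.1, -0.4]
grip_width: 0.0853
gripper_force: 0.0
time_s: 28.62
position: [0.6307, 0.1269, 0.1164]
tool_rot: [[-1.0, 0.001, 0.001], [0.001, 1.0, -0.0], [-0.001, -0.0, -1.0]]
ft_force: [0.1, -0.0, -0.1]
grip_width: 0.0855
gripper_force: 0.0
turn z -0.0014 shift [0.0018 0.0013 0.0964] q6 -89.06542587839908 t 28.625
```

View pics/s2.png

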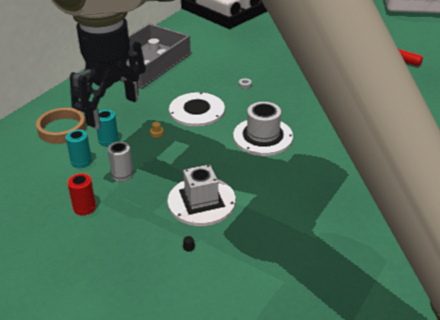

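The crop shows the gripper open above the small round housing at (120,160), and the square and large round housings in place. Lowering to grasp.

```bash
python3 -m jog '[[0,0,0,0.0018,0.0013,0.025,100],[0,0,0,0,0,0.03,100],[0,0,0,0,0,0.028,100],[0,0,0,0,0,0.0134,100],[0,0,0,0,0,0,0],[0,0,0,0,0,0,0],[0,0,0,0,0,0,0],[0,0,0,0,0,0,0],[0,0,0,0,0,0,0],[0,0,0,0,0,0,0]]'
python3 -c "
from h import *
move((.6342,-.107),.0325)"
```

```text
time_s: 29.92
position: [0.6293, 0.1293, 0.0204]
tool_rot: [[-1.0, -0.0, 0.003], [-0.0, 1.0, 0.0], [-0.003, 0.0, -1.0]]
ft_force: [-0.2, -0.2, 6.6]
grip_width: 0.0368
gripper_force: 59.8
turn z 0.0000 shift [-0.0049 -0.2363 -0.0121] q6 -88.93504531421924 t 29.925
```

```bash
python3 -m jog '[[0,0,0,0,0,-0.025,0],[0,0,0,0,0,-0.03,0],[0,0,0,0,0,-0.03,0],[0,0,0,-0.001,-0.03,0,0],[0,0,0,-0.001,-0.043,0,0],[0,0,0,-0.001,-0.043,0,0],[0,0,0,-0.001,-0.043,0,0],[0,0,0,-0.001,-0.043,0,0],[0,0,0,0,-0.034,0,0],[0,0,0,0,0,0,0]]' 
python3 -c "
from h import *
move((.6342,-.107),.0325)"
```

```text
time_s: 31.18
position: [0.6334, -0.109, 0.1039]
tool_rot: [[-1.0, 0.003, -0.0], [0.003, 1.0, -0.0], [0.0, -0.0, -1.0]]
ft_force: [0.2, 1.2, -1.5]
grip_width: 0.0368
gripper_force: 60.3
turn z 0.0000 shift [-0.0008  0.002   0.0714] q6 -110.11921973087205 t 31.175
```

```bash
python3 -m jog '[[0,0,0,-0.0008,0.002,0.025,0],[0,0,0,0,0,0.025,0],[0,0,0,0,0,0.013,0],[0,0,0,0,0,0.006,0],[0,0,0,0,0,0.002,0],[0,0,0,0,0,0,0],[0,0,0,0,0,0,0]]' && python3 -m jog '[[0,0,0,0,0,0,100],[0,0,0,0,0,0,100],[0,0,0,0,0,0,100],[0,0,0,0,0,0,100],[0,0,0,0,0,-0.02,100],[0,0,0,0,0,-0.03,100],[0,0,0,0,0,-0.04,100],[0,0,0,0,0,-0.04,100],[0,0,0,0.04,0,0,100],[0,0,0,0.045,0,0,100]]' && python3 -m jog '[[0,0,0,0.045,0.03,0,100],[0,0,0,0.045,0.03,0,100],[0,0,0,0.03,0.03,0,100],[0,0,0,0,0,0,100]]'
python3 - <<'E'
from h import *
d=grab('scene'); cv2.imwrite('pics/s3.png',d['pixels'][...,::-1])
for n,p,z in(('RS',(.634,-.107),.071),('RL',(.4765,-.0995),.061),('sq',(.472,.1106),.059),('obl',(.363,-.304),.055)):
    for b in blob(d,pix(d,[*p,z])[0],z,r=12): print(n,b[0],b[2])
E
```

```text
time_s: 32.05
position: [0.6346, -0.1048, 0.0335]
tool_rot: [[-1.0, -0.0, 0.001], [-0.0, 1.0, -0.0], [-0.001, -0.0, -1.0]]
ft_force: [0.1, 0.4, -1.3]
grip_width: 0.0368
gripper_force: 60.3
time_s: 33.3
position: [0.5485, -0.1047, 0.1631]
tool_rot: [[-1.0, -0.001, 0.001], [-0.001, 1.0, -0.0], [-0.001, -0.0, -1.0]]
ft_force: [0.5, -0.5, -0.1]
grip_width: 0.0856
gripper_force: 0.0
time_s: 33.8
position: [0.4276, -0.0132, 0.1633]
tool_rot: [[-1.0, -0.002, -0.0], [-0.002, 1.0, 0.0], [0.0, 0.0, -1.0]]
ft_force: [0.9, -0.4, -0.1]
grip_width: 0.0851
gripper_force: 0.0
RS [ 0.63420843 -0.1055474 ] [18.8 19.9]
RL [ 0.47630321 -0.10132937] [37.9 40.1]
sq [0.47184941 0.1105219 ] [21.3 23. ]
obl [ 0.35269656 -0.29022425] [17.  16.1]
obl [ 0.37345227 -0.31984994] [16.  16.4]
```

View pics/s3.png

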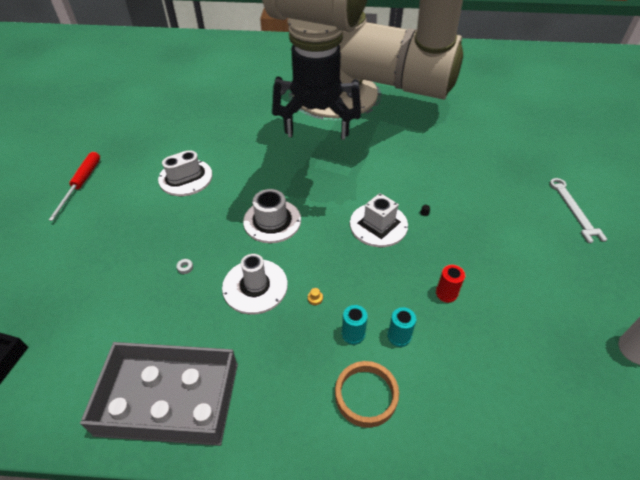

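All four housings stand upright and within 2 mm of their pad centres: oblong (182,168), large round (270,208), square (381,212) and small round (253,272). The look-alikes haven't been touched and the gripper is clear.

```bash
python3 -c "
from rig import job
print(job.close_job())"
```

```text
the job is handed in; nothing more can be done
None
```

All four housings stand upright on their matching seats, each within about 2 mm of centre and the square and oblong lined up with their pads; the job was handed in at about 34 s with the look-alikes untouched.

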